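Return the stray hex nuts to their baskets

TASK

Four hex nuts of different sizes have been left lying on the shop counter. Put each one back into the basket that is stocked with nuts of its own size, lying flat on the floor of that basket's empty front compartment. Leave the flat washer and the standing bolt where they are, and leave the bolt standing.

Things in the scene. Friction and masses are not known exactly. Their poses are not given: they have to be found in the camera images.
- m36_nut (a point): the largest loose zinc-plated steel hex nut, lying flat on the counter: 55 mm across flats, 63.5 mm across corners, 30 mm high, open bore. The point is its centre, half-way up; z is up; its flats' outward normals lie at 0, 60, 120, 180, 240 and 300 degrees about z from its own x axis.
- m27_nut (a point): the second largest loose zinc-plated steel hex nut, lying flat on the counter: 41 mm across flats, 47.3 mm across corners, 22 mm high, open bore. The point is its centre, half-way up; z is up; its flats' outward normals lie at 0, 60, 120, 180, 240 and 300 degrees about z from its own x axis.
- m20_nut (a point): the third largest loose zinc-plated steel hex nut, lying flat on the counter: 30 mm across flats, 34.6 mm across corners, 16 mm high, open bore. The point is its centre, half-way up; z is up; its flats' outward normals lie at 0, 60, 120, 180, 240 and 300 degrees about z from its own x axis.
- m14_nut (a point): the smallest loose zinc-plated steel hex nut, lying flat on the counter: 22 mm across flats, 25.4 mm across corners, 12.5 mm high, open bore. The point is its centre, half-way up; z is up; its flats' outward normals lie at 0, 60, 120, 180, 240 and 300 degrees about z from its own x axis.
- m36_place (a point): empty front compartment of the fixed green basket stocked behind with the largest nuts (55 mm). Point: centre of its floor (4 mm above the counter). Basket 160 deep (x, front to stocked rear) x 136 wide (y) x 45 mm high, walls 4. Compartment 84 (x) x 128 mm (y) inside; a rib 26 mm above the floor parts it from the stock, which rises at most 30 mm above the floor.
- m27_place (a point): empty front compartment of the fixed green basket stocked behind with the second largest nuts (41 mm). Point: centre of its floor (4 mm above the counter). Basket 160 deep (x, front to stocked rear) x 136 wide (y) x 45 mm high, walls 4. Compartment 84 (x) x 128 mm (y) inside; a rib 26 mm above the floor parts it from the stock, which rises at most 30 mm above the floor.
- m20_place (a point): empty front compartment of the fixed green basket stocked behind with the third largest nuts (30 mm). Point: centre of its floor (4 mm above the counter). Basket 160 deep (x, front to stocked rear) x 136 wide (y) x 45 mm high, walls 4. Compartment 84 (x) x 128 mm (y) inside; a rib 26 mm above the floor parts it from the stock, which rises at most 30 mm above the floor.
- m14_place (a point): empty front compartment of the fixed green basket stocked behind with the smallest nuts (22 mm). Point: centre of its floor (4 mm above the counter). Basket 160 deep (x, front to stocked rear) x 136 wide (y) x 45 mm high, walls 4. Compartment 84 (x) x 128 mm (y) inside; a rib 26 mm above the floor parts it from the stock, which rises at most 30 mm above the floor.
- washer_center (a point): a flat round steel washer lying on the counter, 66 mm outside, 37 mm hole, 5 mm thick; the point is its centre. Not to be moved.
- bolt_center (a point): a short steel hex bolt standing on its head on the counter, 52 mm tall, head 30 mm across flats (35 mm across corners) and 12.5 mm high, shank 20 mm thick; the point is half-way up on its axis. Not to be moved.

How it is judged:
By the outcome, as a careful person would: the job done as asked, in the order asked, and still so for the second after the job is handed in, with the robot touching nothing.
It also fails if it takes over 102 s, if anything falls off the work surface, if the arm or the gripper's body presses on something with over 40 N, if the wrist force passes 120 N, or if a joint passes its speed limit or range.

ROBOT

A 7-joint arm with a two-finger parallel gripper is mounted at the origin on the work surface. World frame = base frame: x ahead of the robot, y to its left, z up, the work surface at z = 0. Lengths are in m, angles in rad, forces in N, time in s.
With the tool pointing down it reaches from about 0.425 to 0.875 m from the base axis. Payload 4.7 kg.
Tool frame: the origin (TCP) lies at the centre of the arm's flange, where the gripper is bolted on; the fingertips stand 182 mm ahead of it and the grasp point (between the pads) lies 164 mm ahead of it; z points along the fingers, y is the line along which they close (so a half turn about z gives the same grasp; the last joint's range is limited). The gripper opens to 87 mm and grips with 3 to 60 N. Pads are 19 mm wide; open, the fingers measure 117 mm over their backs; the gripper's body (75 mm by 190 mm) begins 51 mm behind the grasp point.
Start: joints at [1.361, 0.321, -0.07, 1.45, 0.023, 1.371, -0.057], TCP at [0.144, -0.634, 0.405] pointing down, gripper open.
Joint ranges: [-2.86, 2.86], [-0.3, 2.09], [-1.38, 1.24], [0.06, 2.45], [-1.56, 4.7], [0.09, 2.05], [-2.69, 2.69]. Speed limits (rad/s): [2.57, 2.57, 3.14, 3.14, 3.14, 3.14, 3.14].

INTERFACE

Orientations are given as a unit quaternion [x, y, z, w].
In Python, from station import get_state, get_image, job_done gives the robot as it stands.
- The arm moves only by the shell command python3 -m creep 'ROWS' [FORCE]. ROWS is JSON, a list of rows, each an object of numbers: "grip": the opening, from 0 (shut) to 1 (fully open); "x", "y", "z": the shift along the tool's x, y, z in m; "ax", "ay", "az": the turn, a rotation vector about the tool's x, y, z in rad. In form: [{"grip": .., "x": .., "y": .., "z": .., "ax": .., "ay": .., "az": ..}, ...]. A call has 1 to 20 rows; each row is the pose to reach, as a shift and turn from the pose commanded when the call began, along the tool's axes at that moment; what a row does not reach only later rows make up. A row lasts 1/12 s, in which the tool goes at most 41.7 mm and 7.16 degrees, less where a joint would pass 70% of its speed; a pose out of reach is approached as far as the arm can. A call with a gripper value outside its range is refused whole. The fingers move at their own pace and stop on an object; FORCE is the grip in N (left out, the last holds). Time passes only in rows, so rows that repeat a pose let the fingers close. It gives the time, the measured TCP pose, the force, the opening and the grip force at its end, in the units of the state.
- get_state(): the state, without advancing time (a new reading comes with each control period).
- get_image(name): name is "side" or "top" or "wrist"; returns a dict with "color" (420x560x3 uint8, red, green, blue), "mtx" (3x3 intrinsics, pixels), "xyz" and "orientation" of the camera in the world; the wrist camera has in their place "hand_eye" (4x4, takes a point from camera to tool coordinates, whose origin is the TCP and whose axes are the flange's). Camera axes: x right, y up, looking along -z (the intrinsics and any distortion apply to the point x, -y, -z); pixel columns grow to the right and rows downward; lengths in m; the calibration is good to about 2 mm. A picture is of the moment at which its call begins: read the wrist's pose just before it. There is no depth.
- job_done(): hands the job in; it is judged then, once.
The state is a dict: "time": time; "joints": joint angles; "qvel": joint speeds; "effort": joint torques, N m; "tcp_pos": TCP position; "orientation": TCP orientation; "wrist_force": force on the tool from outside, world axes, zero at the start; "wrist_torque": the same for the moment, N m; "opening": opening from 0.0 (shut) to 1.0 (fully open); "grip_force": force on a finger pad.
Only numpy, scipy, OpenCV 4.12 (cv2) and the standard library are available. Lean on these libraries where they do the work, as an engineer would, in place of code of your own. Each camera call takes 0.05 s, during which the arm holds its last target. There are 200 camera calls.

## Working session

There is one attempt and no reset: what is moved stays moved. The work goes in short steps, Python scripts to look and compute and a shell command to move; the robot and the scene stay as the last step left them, time stands still between calls to the robot, and variables do not carry over. Pictures are saved under pics/ and viewed, at most 14 in all, crops included, and the job is handed in when it is done.

```bash
mkdir -p pics; ls; python3 - <<'E'
from station import *
import cv2
for n in("top","side","wrist"):
    s=get_state(); d=get_image(n); cv2.imwrite(f"pics/{n}0.png",d["color"][:,:,::-1]); print({k:(v.tolist() if hasattr(v,'tolist') else v) for k,v in d.items() if k!="color"})
print(s)
E
```

```text
pics
{'mtx': [[429.7718573958109, 0.0, 279.997019994511], [0.0, 429.7718573958109, 208.8082173503077], [0.0, 0.0, 1.0]], 'xyz': [0.3358885863141444, -0.015027575721276318, 1.0399203276127398], 'orientation': [0.06100228788188758, -0.06074093542505054, -0.6947173026274428, 0.7141128265665835]}
{'mtx': [[460.9272384176636, 0.0, 275.45758722339104], [0.0, 460.9272384176636, 209.14783922698933], [0.0, 0.0, 1.0]], 'xyz': [0.12380498635497696, 0.6217407411621965, 0.6089181107491993], 'orientation': [-0.1306035918762073, 0.4252315397697667, 0.8596501709410992, -0.25124176200426057]}
{'mtx': [[322.3551811141301, 0.0, 277.5305530011309], [0.0, 322.3551811141301, 209.10515951211707], [0.0, 0.0, 1.0]], 'hand_eye': [[3.6892917427451904e-05, 0.9595838224300375, 0.28142296702555836, 0.07662282843620367], [0.9999998849201559, 9.92109099667507e-05, -0.00046937923649478856, -0.0007591258441469462], [-0.0004783289505690653, 0.2814229519562171, -0.9595837083411021, 0.019671093985440757], [0.0, 0.0, 0.0, 1.0]]}
{'time': 0.1, 'joints': array([ 1.36107987,  0.32175233, -0.07008875,  1.4515508 ,  0.02258782,
        1.3708309 , -0.05688456]), 'qvel': array([-0.00131283, -0.00118624,  0.00217452, -0.00234897, -0.00178113,
        0.00010452,  0.00140659]), 'effort': array([-1.56715614e-04, -4.92566121e+01, -4.05678023e-01, -3.13399494e+01,
       -6.40360638e-02,  3.95180297e-02,  1.04259839e-04]), 'tcp_pos': array([ 0.14420074, -0.63361033,  0.40376951]), 'orientation': array([ 9.93741931e-01,  1.11696936e-01, -1.38486409e-04, -8.66278412e-04]), 'wrist_force': array([ 0.66782903,  0.0320628 , -0.42188692]), 'wrist_torque': array([0.00105815, 0.03099301, 0.00201927]), 'grip_force': 0.0, 'opening': 0.9954583859620407}
```

View pics/top0.png

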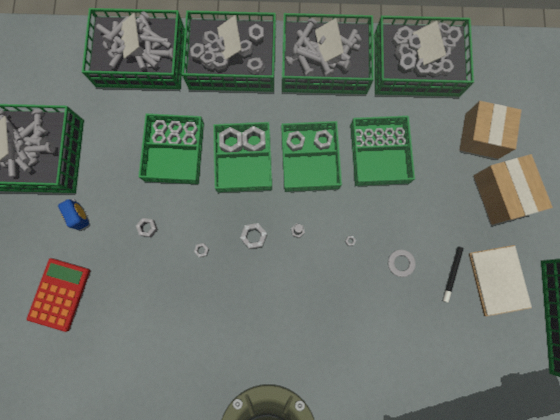

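View pics/side0.png

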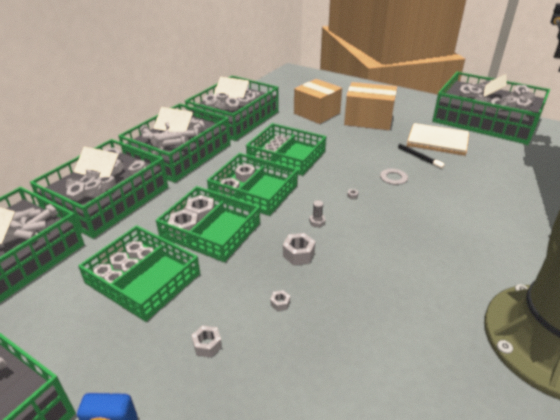

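The top view shows baskets left to right at (171,150) six 30 mm nuts, (243,157) two 55s, (311,157) two 41s and (382,151) eight 22s. Loose nuts are M27 (147,228), M20 (201,251), M36 (254,236) and M14 (351,240). The bolt is at (298,231) and the washer at (402,263). The side view agrees.

```bash
cat > h.py <<'E'
import numpy as np, cv2
from scipy.spatial.transform import Rotation as R
from station import get_state, get_image
def cam(d,s=None):
    if "hand_eye" in d:
        H=np.array(d["hand_eye"]); Rt=R.from_quat(s["orientation"]).as_matrix()
        return np.array(s["tcp_pos"])+Rt@H[:3,3], Rt@H[:3,:3]
    return np.array(d["xyz"]),R.from_quat(d["orientation"]).as_matrix()
def ray(d,uv,z,s=None):
    c,M=cam(d,s); uv=np.atleast_2d(uv).astype(float)
    p=np.linalg.solve(np.array(d["mtx"]),np.c_[uv,np.ones(len(uv))].T).T*[1,-1,-1]
    w=p@M.T; return c+w*((z-c[2])/w[:,2])[:,None]
def blob(d,uv,rad,dv=25):
    """outer contour of the thing lighter than the counter nearest uv"""
    g=cv2.cvtColor(d["color"],cv2.COLOR_RGB2GRAY).astype(int); u,v=map(int,uv)
    m=np.zeros(g.shape,np.uint8); y0,x0=max(v-rad,0),max(u-rad,0)
    w=g[y0:v+rad,x0:u+rad]; bg=np.median(w)
    m[y0:v+rad,x0:u+rad]=(w>bg+dv)*255
    cs,_=cv2.findContours(m,cv2.RETR_EXTERNAL,cv2.CHAIN_APPROX_NONE)
    return max(cs,key=cv2.contourArea)[:,0]
E
python3 - <<'E'
from h import *
d=get_image("top"); print(cam(d)[1][:,2])
for n,uv,z in [("m27",(147,228),.022),("m20",(201,251),.016),("m36",(254,236),.03),("m14",(351,240),.0125),("washer",(402,263),.005),("bolt",(298,231),.0125)]:
    c=blob(d,uv,22); P=ray(d,c,z)[:,:2]; (cx,cy),r=cv2.minEnclosingCircle(P.astype(np.float32))
    print(n,len(c),np.round([cx,cy,2*r],4))
hsv=cv2.cvtColor(d["color"],cv2.COLOR_RGB2HSV)
m=cv2.inRange(hsv,(45,150,70),(80,255,255))
m[:100]=0;m[:, :135]=0;m[200:]=0;m[:,420:]=0
cs,_=cv2.findContours(cv2.morphologyEx(m,cv2.MORPH_CLOSE,np.ones((3,3))),cv2.RETR_EXTERNAL,cv2.CHAIN_APPROX_NONE)
for c in cs:
    if cv2.contourArea(c)>800: 
        P=ray(d,c[:,0],.045)[:,:2]; print(np.round(np.r_[P.min(0),P.max(0)],3), cv2.minAreaRect(P.astype(np.float32)))
E
```

```text
[-0.17151045 -0.00272947  0.98517852]
m27 84 [0.4602 0.3084 0.0436]
m20 35 [0.41   0.1748 0.031 ]
m36 70 [0.4472 0.0497 0.0622]
m14 28 [ 0.4424 -0.1832  0.022 ]
washer 139 [ 0.393  -0.306   0.0601]
bolt 17 [ 0.4703 -0.0568  0.0179]
```

View pics/wrist0.png

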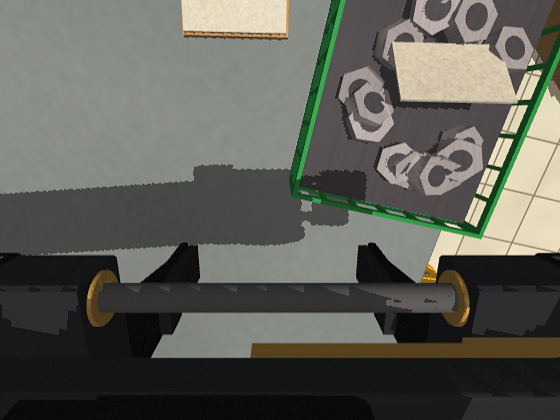

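The wrist view shows the rear-left stock bin with the gripper along the bottom edge; tool +x points up in the picture. Next I measure the baskets.

```bash
python3 - <<'E'
from h import *
d=get_image("top")
hsv=cv2.cvtColor(d["color"],cv2.COLOR_RGB2HSV); print(hsv[165,171],hsv[128,146],hsv[150,204])
m=cv2.inRange(hsv,(45,120,40),(85,255,255)); m[:105]=0;m[:,:130]=0;m[200:]=0;m[:,425:]=0
m=cv2.morphologyEx(m,cv2.MORPH_CLOSE,np.ones((3,3)))
cs,_=cv2.findContours(m,cv2.RETR_EXTERNAL,cv2.CHAIN_APPROX_NONE)
for c in cs:
    if cv2.contourArea(c)>300:
        print("px",cv2.boundingRect(c)); P=ray(d,c[:,0],.045)[:,:2]; (x,y),wh,a=cv2.minAreaRect(P.astype(np.float32)); print(np.round([x,y,*wh,a],3))
m=cv2.inRange(hsv,(45,150,110),(85,255,255)); m[:105]=0;m[:,:130]=0;m[200:]=0;m[:,425:]=0
m=cv2.morphologyEx(m,cv2.MORPH_OPEN,np.ones((5,5)))
cs,_=cv2.findContours(m,cv2.RETR_EXTERNAL,cv2.CHAIN_APPROX_NONE)
for c in cs:
    if cv2.contourArea(c)>300:
        P=ray(d,c[:,0],.004)[:,:2]; (x,y),wh,a=cv2.minAreaRect(P.astype(np.float32)); print("floor",np.round([x,y,*wh,a],3))
v=cv2.resize(d["color"][100:275,120:430,::-1],None,fx=2.5,fy=2.5,interpolation=cv2.INTER_CUBIC); cv2.imwrite("pics/topz.png",v)
E
```

```text
[ 66 128 143] [ 65 139  66] [ 70  12 127]
px (214, 123, 57, 69)
[0.634 0.082 0.166 0.133 4.561]
px (282, 122, 59, 67)
[ 0.642 -0.082  0.164  0.134  4.347]
px (351, 117, 63, 67)
[ 0.661 -0.254  0.163  0.14   4.224]
px (139, 114, 65, 70)
[ 0.65   0.253  0.143  0.168 88.616]
```

View pics/topz.png

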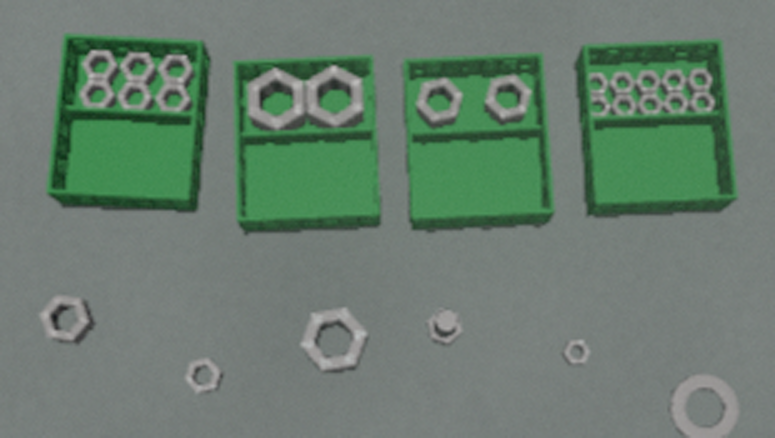

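The zoomed view shows crisp rim corners. Top-rim corners, in crop pixels (2.5x, offset 120,100), let me compute each compartment centre. M14 is nearest, so I go there first.

```bash
python3 - <<'E'
from h import *
d=get_image("top")
# rear rim corners L,R, front rim corners L,R (crop px)
B={"m20":[(65,37),(209,42),(50,194),(195,200)],"m36":[(235,62),(372,57),(239,222),(380,217)],"m27":[(405,61),(543,55),(411,220),(552,213)],"m14":[(577,45),(721,41),(587,205),(736,199)]}
for n,c in B.items():
    P=ray(d,np.array(c)/2.5+[120,100],.045)[:,:2]; rl,rr,fl,fr=P
    ax=(rl+rr-fl-fr); ay=rl+fl-rr-fr; yaw=np.degrees(np.arctan2(ax[1],ax[0])); yaw2=np.degrees(np.arctan2(-ay[0],ay[1]))
    c=P.mean(0); u=ax/np.linalg.norm(ax); print(n,"depth,width",np.round([np.linalg.norm(ax)/2,np.linalg.norm(ay)/2],3),"yaw",yaw.round(1),yaw2.round(1),"compartment",(c-.034*u).round(3))
E
python3 -m creep '[{"grip":1,"x":0.39,"y":-0.374,"z":0.104,"az":0.223},{"grip":1,"x":0.39,"y":-0.374,"z":0.104,"az":0.223},{"grip":1,"x":0.39,"y":-0.374,"z":0.104,"az":0.223},{"grip":1,"x":0.39,"y":-0.374,"z":0.104,"az":0.223},{"grip":1,"x":0.39,"y":-0.374,"z":0.104,"az":0.223},{"grip":1,"x":0.39,"y":-0.374,"z":0.104,"az":0.223},{"grip":1,"x":0.39,"y":-0.374,"z":0.104,"az":0.223},{"grip":1,"x":0.39,"y":-0.374,"z":0.104,"az":0.223},{"grip":1,"x":0.39,"y":-0.374,"z":0.104,"az":0.223},{"grip":1,"x":0.39,"y":-0.374,"z":0.104,"az":0.223},{"grip":1,"x":0.39,"y":-0.374,"z":0.104,"az":0.223},{"grip":1,"x":0.39,"y":-0.374,"z":0.104,"az":0.223},{"grip":1,"x":0.39,"y":-0.374,"z":0.104,"az":0.223},{"grip":1,"x":0.39,"y":-0.374,"z":0.104,"az":0.223},{"grip":1,"x":0.39,"y":-0.374,"z":0.104,"az":0.223},{"grip":1,"x":0.39,"y":-0.374,"z":0.104,"az":0.223},{"grip":1,"x":0.39,"y":-0.374,"z":0.104,"az":0.223}]'
python3 - <<'E'
from h import *
s=get_state(); d=get_image("wrist"); cv2.imwrite("pics/w1.png",d["color"][:,:,::-1]); print(s)
E
```

```text
m20 depth,width [0.158 0.14 ] yaw -1.0 -0.7 compartment [0.619 0.253]
m36 depth,width [0.16  0.133] yaw 4.5 3.7 compartment [0.603 0.078]
m27 depth,width [0.158 0.134] yaw 3.5 4.4 compartment [ 0.61  -0.085]
m14 depth,width [0.16  0.142] yaw 3.6 3.6 compartment [ 0.629 -0.256]
{'time': 0.3, 'joints': array([ 1.36111342,  0.32132036, -0.07009018,  1.45093426,  0.02258831,
        1.37076404, -0.05689457]), 'qvel': array([-0.00122087, -0.0043206 , -0.00011071, -0.00283924, -0.0009608 ,
        0.00096004, -0.0001588 ]), 'effort': array([-4.29160809e-05, -4.90530717e+01, -4.02599936e-01, -3.12214887e+01,
       -6.36919728e-02,  3.86653456e-02,  1.27473822e-04]), 'tcp_pos': array([ 0.14421172, -0.63373494,  0.40435996]), 'orientation': array([ 9.93745377e-01,  1.11669258e-01, -6.13785600e-05, -3.14307616e-04]), 'wrist_force': array([ 0.62683427, -0.5757802 , -0.74540084]), 'wrist_torque': array([-0.01383275,  0.01621556,  0.00099257]), 'grip_force': 0.0, 'opening': 1.0000244449933908}invalid input
```

View pics/w1.png

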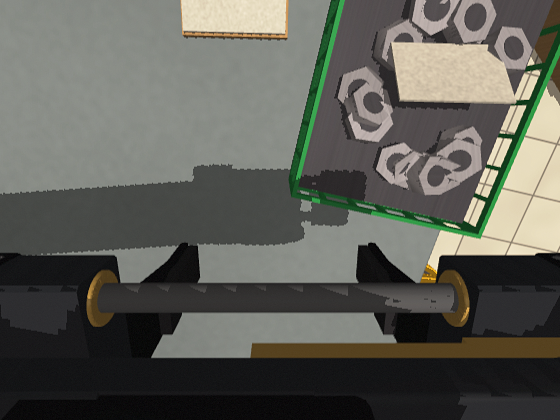

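The wrist picture is unchanged because the call was refused ("invalid input"), most likely for missing keys. The baskets' sizes check out (about 160 x 136).

```bash
python3 -m creep '[{"grip":1,"x":0.39,"y":-0.374,"z":0.104,"ax":0,"ay":0,"az":0.223},{"grip":1,"x":0.39,"y":-0.374,"z":0.104,"ax":0,"ay":0,"az":0.223},{"grip":1,"x":0.39,"y":-0.374,"z":0.104,"ax":0,"ay":0,"az":0.223},{"grip":1,"x":0.39,"y":-0.374,"z":0.104,"ax":0,"ay":0,"az":0.223},{"grip":1,"x":0.39,"y":-0.374,"z":0.104,"ax":0,"ay":0,"az":0.223},{"grip":1,"x":0.39,"y":-0.374,"z":0.104,"ax":0,"ay":0,"az":0.223},{"grip":1,"x":0.39,"y":-0.374,"z":0.104,"ax":0,"ay":0,"az":0.223},{"grip":1,"x":0.39,"y":-0.374,"z":0.104,"ax":0,"ay":0,"az":0.223},{"grip":1,"x":0.39,"y":-0.374,"z":0.104,"ax":0,"ay":0,"az":0.223},{"grip":1,"x":0.39,"y":-0.374,"z":0.104,"ax":0,"ay":0,"az":0.223},{"grip":1,"x":0.39,"y":-0.374,"z":0.104,"ax":0,"ay":0,"az":0.223},{"grip":1,"x":0.39,"y":-0.374,"z":0.104,"ax":0,"ay":0,"az":0.223},{"grip":1,"x":0.39,"y":-0.374,"z":0.104,"ax":0,"ay":0,"az":0.223},{"grip":1,"x":0.39,"y":-0.374,"z":0.104,"ax":0,"ay":0,"az":0.223},{"grip":1,"x":0.39,"y":-0.374,"z":0.104,"ax":0,"ay":0,"az":0.223},{"grip":1,"x":0.39,"y":-0.374,"z":0.104,"ax":0,"ay":0,"az":0.223},{"grip":1,"x":0.39,"y":-0.374,"z":0.104,"ax":0,"ay":0,"az":0.223}]'
python3 - <<'E'
from h import *
s=get_state(); d=get_image("wrist"); cv2.imwrite("pics/w2.png",d["color"][:,:,::-1]); print(s["time"],s["tcp_pos"],s["orientation"],s["joints"])
E
```

```text
time: 1.77
tcp_pos: [0.4409, -0.1841, 0.3009]
orientation: [1.0, -0.001, -0.0, 0.0]
wrist_force: [-0.5, -0.4, -0.3]
opening: 1.0
grip_force: 0.0
1.7667 [ 0.44088194 -0.18414558  0.3009448 ] [ 9.99999633e-01 -7.08965280e-04 -9.18229946e-05  4.73184471e-04] [ 0.81621544  0.05993516 -0.4874897   1.98006966  0.03241803  1.10863366
 -1.25720014]
```

View pics/w2.png

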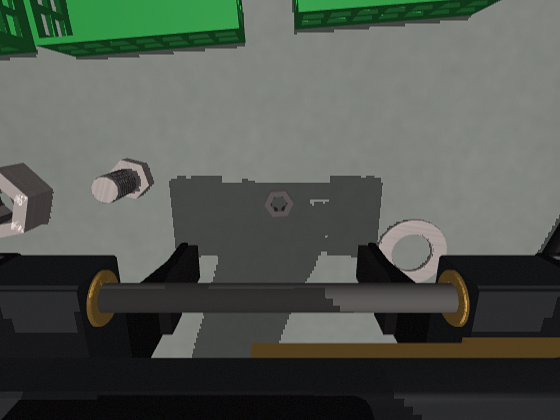

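```bash
cat > nut.py <<'E'
"""python3 nut.py h AF X Y NAME : look with the wrist camera at the nut near X,Y; print shift/turn to grasp"""
import sys
from h import *
h,af,X,Y=map(float,sys.argv[1:5])
s=get_state(); d=get_image("wrist"); cv2.imwrite(f"pics/{sys.argv[5]}.png",d["color"][:,:,::-1])
c,M=cam(d,s); q=(np.array([X,Y,h])-c)@M*[1,-1,-1]; uv=(np.array(d["mtx"])@(q/q[2]))[:2]
ct=blob(d,uv,int(322*af*.8/q[2])+8); P=ray(d,ct,h,s)[:,:2].astype(np.float32)
H=cv2.convexHull(P)[:,0]
th=np.radians(np.arange(0,60,.5)); W=np.array([np.mean([np.ptp(H@[np.cos(t+k),np.sin(t+k)]) for k in np.radians([0,60,120])]) for t in th])
i=W.argmin(); t=th[i]; rel=W-W.min()
# centre: mean of mid-lines over the three flat pairs
N=np.array([[np.cos(t+k),np.sin(t+k)] for k in np.radians([0,60,120])]); mid=[((H@n).max()+(H@n).min())/2 for n in N]
ctr=np.linalg.lstsq(N,mid,rcond=None)[0]
Rt=R.from_quat(s["orientation"]).as_matrix(); yaw=np.degrees(np.arctan2(Rt[1,0],Rt[0,0]))
v=Rt.T@(np.r_[ctr,0]-np.r_[np.array(s["tcp_pos"])[:2],0])
print("t",s["time"],"px",uv.round(),"centre",ctr.round(4),"flats",[round(float(np.ptp(H@n)),4) for n in N],"corner",W.max().round(4),"normal deg",np.degrees(t).round(1),"tool yaw",yaw.round(1))
print("shift x,y",v[:2].round(4),"tcp z",round(float(s["tcp_pos"][2]),4))
dt=(np.degrees(t)-(yaw-90)+30)%60-30   # world turn to bring tool y on a normal
print("az (tool) =",np.radians(-dt).round(3),"or",np.radians(-dt+60).round(3),np.radians(-dt-60).round(3))
E
python3 nut.py .0125 .022 .4424 -.1832 w3
```

```text
t 1.8167 px [276. 205.] centre [ 0.465  -0.1827] flats [0.0053, 0.0429, 0.0419] corner 0.0335 normal deg 0.0 tool yaw -0.1
shift x,y [ 0.0243 -0.0017] tcp z 0.301
az (tool) = 0.521 or 1.569 -0.526
```

The M14 nut is at (279,204), inside the gripper's shadow. Bolt and washer are clear of the fingers. I'll segment by tint (nut pinkish, counter greenish) instead of brightness.

```bash
python3 - <<'E'
import cv2,numpy as np
i=cv2.imread("pics/w3.png").astype(int)
for p in [(204,269),(198,279),(204,240),(195,255),(140,300),(185,10),(186,105),(240,440)]: print(p,i[p])
r=(i[...,2]-i[...,1])/i.sum(2); print((r[190:220:3,262:298:3]*1000).astype(int))
E
```

```text
(204, 269) [86 87 92]
(198, 279) [69 71 69]
(204, 240) [67 70 68]
(195, 255) [68 71 69]
(140, 300) [125 131 127]
(185, 10) [148 153 164]
(186, 105) [157 160 171]
(240, 440) [150 155 166]
[[ -4  -9  -9  15  24  25  24  29   5 -14  -9 -14]
 [ -9  -9   0  27  23  22  27  23  16  -9 -14 -10]
 [ -9  -9  21  23  25  16  16  19  23  25 -14  -9]
 [-19 -10  27  19 -14 -14  -9 -14  27  27  10 -14]
 [ -4  23  23   0  -9  -4 -14  -9  27  23  25 -10]
 [ -9  26  19  24  -9  -9 -14 -10  19  23   0  -9]
 [ -4 -14  23  19  33  29  24  40  23  23  -9 -14]
 [ -9 -14   8  23  22  24  21  27  19  -4  -9 -14]
 [ -9  -4 -14  24  19  23  23  27  27  -4 -10  -9]
 [ -9   0  -4  -9  -4 -14 -14 -14  -5 -14  -9 -10]]<stdin>:4: RuntimeWarning: invalid value encountered in divide
```

```bash
cat >> h.py <<'E'
def blob(d,uv,rad):
    """outer contour of the pinkish steel thing nearest uv"""
    c=cv2.GaussianBlur(d["color"],(3,3),0).astype(float); m=((c[...,0]-c[...,1])/(c.sum(2)+1)>.006)&(c.sum(2)>90)
    w=np.zeros(m.shape,np.uint8); cv2.circle(w,(int(uv[0]),int(uv[1])),rad,255,-1); m=(m*255).astype(np.uint8)&w
    cs,_=cv2.findContours(m,cv2.RETR_EXTERNAL,cv2.CHAIN_APPROX_NONE)
    return max(cs,key=cv2.contourArea)[:,0]
E
python3 nut.py .0125 .022 .4424 -.1832 w4
```

```text
t 1.8667 px [276. 205.] centre [ 0.4445 -0.1848] flats [0.0247, 0.0226, 0.0233] corner 0.0258 normal deg 4.5 tool yaw -0.1
shift x,y [0.0037 0.0004] tcp z 0.301
az (tool) = 0.443 or 1.49 -0.605
```

```bash
python3 -m creep '[{"grip":0.6,"x":0.0035,"y":0,"z":0.03,"ax":0,"ay":0,"az":0.443},{"grip":0.6,"x":0.0035,"y":0,"z":0.05,"ax":0,"ay":0,"az":0.443},{"grip":0.6,"x":0.0035,"y":0,"z":0.07,"ax":0,"ay":0,"az":0.443},{"grip":0.6,"x":0.0035,"y":0,"z":0.08,"ax":0,"ay":0,"az":0.443},{"grip":0.6,"x":0.0035,"y":0,"z":0.09,"ax":0,"ay":0,"az":0.443},{"grip":0.6,"x":0.0035,"y":0,"z":0.09,"ax":0,"ay":0,"az":0.443},{"grip":0.6,"x":0.0035,"y":0,"z":0.105,"ax":0,"ay":0,"az":0.443},{"grip":0.6,"x":0.0035,"y":0,"z":0.113,"ax":0,"ay":0,"az":0.443},{"grip":0.6,"x":0.0035,"y":0,"z":0.113,"ax":0,"ay":0,"az":0.443},{"grip":0.6,"x":0.0035,"y":0,"z":0.113,"ax":0,"ay":0,"az":0.443}]' 30
```

```text
time: 2.75
tcp_pos: [0.4449, -0.1828, 0.1879]
orientation: [0.976, -0.219, -0.0, 0.0]
wrist_force: [-0.1, -0.3, 0.8]
opening: 0.605
grip_force: 0.0
```

```bash
python3 -m creep '[{"grip":0.6,"x":0,"y":0.001,"z":0.002,"ax":0,"ay":0,"az":0},{"grip":0.6,"x":0,"y":0.001,"z":0.002,"ax":0,"ay":0,"az":0},{"grip":0,"x":0,"y":0.001,"z":0.002,"ax":0,"ay":0,"az":0},{"grip":0,"x":0,"y":0.001,"z":0.002,"ax":0,"ay":0,"az":0},{"grip":0,"x":0,"y":0.001,"z":0.002,"ax":0,"ay":0,"az":0},{"grip":0,"x":0,"y":0.001,"z":0.002,"ax":0,"ay":0,"az":0},{"grip":0,"x":0,"y":0.001,"z":0.002,"ax":0,"ay":0,"az":0},{"grip":0,"x":0,"y":0.001,"z":0.002,"ax":0,"ay":0,"az":0}]' 30
```

```text
time: 3.42
tcp_pos: [0.4446, -0.1835, 0.1858]
orientation: [0.976, -0.219, 0.0, 0.0]
wrist_force: [0.1, -0.1, 0.4]
opening: 0.243
grip_force: 30.0
```

```bash
python3 -m creep '[{"grip":0,"x":0,"y":0,"z":-0.04,"ax":0,"ay":0,"az":0},{"grip":0,"x":0,"y":0,"z":-0.08,"ax":0,"ay":0,"az":0},{"grip":0,"x":0.03,"y":0,"z":-0.105,"ax":0,"ay":0,"az":-0.1},{"grip":0,"x":0.07,"y":-0.005,"z":-0.105,"ax":0,"ay":0,"az":-0.2},{"grip":0,"x":0.11,"y":-0.008,"z":-0.105,"ax":0,"ay":0,"az":-0.3},{"grip":0,"x":0.15,"y":-0.01,"z":-0.105,"ax":0,"ay":0,"az":-0.4},{"grip":0,"x":0.185,"y":-0.013,"z":-0.105,"ax":0,"ay":0,"az":-0.5},{"grip":0,"x":0.198,"y":-0.013,"z":-0.105,"ax":0,"ay":0,"az":-0.505},{"grip":0,"x":0.198,"y":-0.013,"z":-0.105,"ax":0,"ay":0,"az":-0.505},{"grip":0,"x":0.198,"y":-0.013,"z":-0.105,"ax":0,"ay":0,"az":-0.505}]'
python3 - <<'E'
from h import *
s=get_state(); d=get_image("wrist"); cv2.imwrite("pics/w5.png",d["color"][:,:,::-1])
E
```

```text
time: 4.25
tcp_pos: [0.6291, -0.2564, 0.2896]
orientation: [1.0, 0.031, -0.001, -0.001]
wrist_force: [-0.4, 0.2, 0.3]
opening: 0.247
grip_force: 30.0
```

View pics/w5.png

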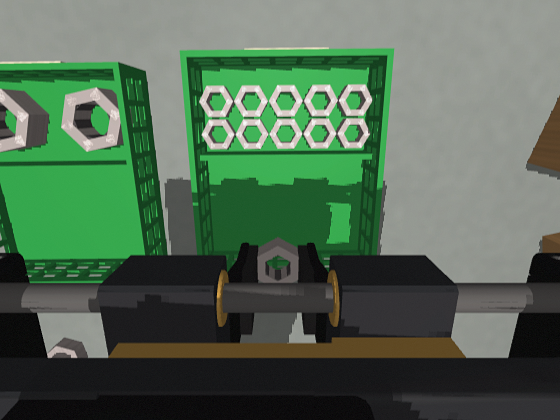

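The nut is held at (278,260) and the 22 mm basket's front compartment is straight below, centred near column 288, so I shift about 5 mm in y and lower.

```bash
python3 -m creep '[{"grip":0,"x":0,"y":0.005,"z":0.03,"ax":0,"ay":0,"az":0},{"grip":0,"x":0,"y":0.005,"z":0.06,"ax":0,"ay":0,"az":0},{"grip":0,"x":0,"y":0.005,"z":0.085,"ax":0,"ay":0,"az":0},{"grip":0,"x":0,"y":0.005,"z":0.094,"ax":0,"ay":0,"az":0},{"grip":0,"x":0,"y":0.005,"z":0.0985,"ax":0,"ay":0,"az":0},{"grip":0,"x":0,"y":0.005,"z":0.0985,"ax":0,"ay":0,"az":0},{"grip":0,"x":0,"y":0.005,"z":0.0985,"ax":0,"ay":0,"az":0}]'
```

```text
time: 4.88
tcp_pos: [0.6299, -0.2614, 0.1941]
orientation: [1.0, 0.031, 0.001, 0.001]
wrist_force: [0.9, 1.4, 0.3]
opening: 0.247
grip_force: 30.0
```

```bash
python3 -m creep '[{"grip":0,"x":0,"y":0,"z":0.003,"ax":0,"ay":0,"az":0},{"grip":0,"x":0,"y":0,"z":0.003,"ax":0,"ay":0,"az":0},{"grip":0,"x":0,"y":0,"z":0.003,"ax":0,"ay":0,"az":0},{"grip":0.5,"x":0,"y":0,"z":0.003,"ax":0,"ay":0,"az":0},{"grip":0.5,"x":0,"y":0,"z":0.003,"ax":0,"ay":0,"az":0},{"grip":0.5,"x":0,"y":0,"z":0.003,"ax":0,"ay":0,"az":0},{"grip":0.5,"x":0,"y":0,"z":-0.03,"ax":0,"ay":0,"az":0},{"grip":0.5,"x":0,"y":0,"z":-0.07,"ax":0,"ay":0,"az":0},{"grip":0.5,"x":0,"y":0,"z":-0.107,"ax":0,"ay":0,"az":0},{"grip":1,"x":-0.163,"y":-0.322,"z":-0.107,"ax":0,"ay":0,"az":0},{"grip":1,"x":-0.163,"y":-0.322,"z":-0.107,"ax":0,"ay":0,"az":0},{"grip":1,"x":-0.163,"y":-0.322,"z":-0.107,"ax":0,"ay":0,"az":0},{"grip":1,"x":-0.163,"y":-0.322,"z":-0.107,"ax":0,"ay":0,"az":0},{"grip":1,"x":-0.163,"y":-0.322,"z":-0.107,"ax":0,"ay":0,"az":0},{"grip":1,"x":-0.163,"y":-0.322,"z":-0.107,"ax":0,"ay":0,"az":0},{"grip":1,"x":-0.163,"y":-0.322,"z":-0.107,"ax":0,"ay":0,"az":0},{"grip":1,"x":-0.163,"y":-0.322,"z":-0.107,"ax":0,"ay":0,"az":0},{"grip":1,"x":-0.163,"y":-0.322,"z":-0.107,"ax":0,"ay":0,"az":0},{"grip":1,"x":-0.163,"y":-0.322,"z":-0.107,"ax":0,"ay":0,"az":0},{"grip":1,"x":-0.163,"y":-0.322,"z":-0.107,"ax":0,"ay":0,"az":0}]'
python3 nut.py .03 .055 .447 .05 w6
```

```text
time: 6.55
tcp_pos: [0.4459, 0.0511, 0.2997]
orientation: [0.999, 0.033, 0.001, 0.001]
wrist_force: [0.3, -1.1, 0.0]
opening: 1.002
grip_force: 0.0
t 6.55 px [279. 212.] centre [0.4498 0.0474] flats [0.0603, 0.0559, 0.0568] corner 0.0651 normal deg 11.5 tool yaw 3.8
shift x,y [0.0036 0.004 ] tcp z 0.2997
az (tool) = 0.389 or 1.437 -0.658
```

View pics/w6.png

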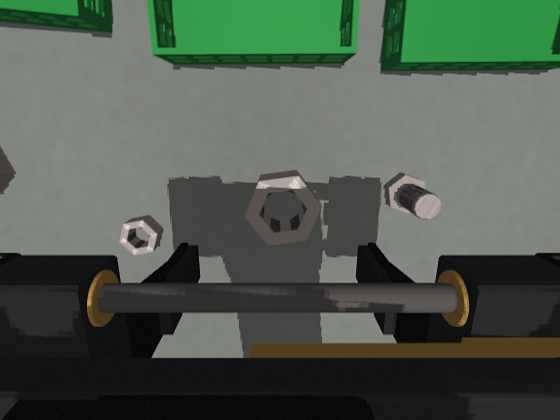

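M36 is centred in the jaws at (283,208), and the fingers stay clear of the bolt at (410,195). Its visible far side face biases x, so I use about 0.001.

```bash
python3 -m creep '[{"grip":1,"x":0.001,"y":0.003,"z":0.02,"ax":0,"ay":0,"az":0.405},{"grip":1,"x":0.001,"y":0.003,"z":0.04,"ax":0,"ay":0,"az":0.405},{"grip":1,"x":0.001,"y":0.003,"z":0.055,"ax":0,"ay":0,"az":0.405},{"grip":1,"x":0.001,"y":0.003,"z":0.06,"ax":0,"ay":0,"az":0.405},{"grip":1,"x":0.001,"y":0.003,"z":0.06,"ax":0,"ay":0,"az":0.405},{"grip":1,"x":0.001,"y":0.003,"z":0.08,"ax":0,"ay":0,"az":0.405},{"grip":1,"x":0.001,"y":0.003,"z":0.1,"ax":0,"ay":0,"az":0.405},{"grip":1,"x":0.001,"y":0.003,"z":0.112,"ax":0,"ay":0,"az":0.405},{"grip":1,"x":0.001,"y":0.003,"z":0.112,"ax":0,"ay":0,"az":0.405},{"grip":0,"x":0.001,"y":0.003,"z":0.112,"ax":0,"ay":0,"az":0.405},{"grip":0,"x":0.001,"y":0.003,"z":0.112,"ax":0,"ay":0,"az":0.405},{"grip":0,"x":0.001,"y":0.003,"z":0.112,"ax":0,"ay":0,"az":0.405},{"grip":0,"x":0.001,"y":0.003,"z":0.112,"ax":0,"ay":0,"az":0.405},{"grip":0,"x":0.001,"y":0.003,"z":0.112,"ax":0,"ay":0,"az":0.405},{"grip":0,"x":0.001,"y":0.003,"z":0.112,"ax":0,"ay":0,"az":0.405}]' 50
```

```text
time: 7.85
tcp_pos: [0.448, 0.0469, 0.1878]
orientation: [0.985, -0.17, 0.001, -0.0]
wrist_force: [1.9, -0.3, 0.7]
opening: 0.633
grip_force: 13.4
```

```bash
python3 -m creep '[{"grip":0,"x":0,"y":0,"z":0,"ax":0,"ay":0,"az":0},{"grip":0,"x":0,"y":0,"z":0,"ax":0,"ay":0,"az":0},{"grip":0,"x":0,"y":0,"z":-0.03,"ax":0,"ay":0,"az":0},{"grip":0,"x":0,"y":0,"z":-0.07,"ax":0,"ay":0,"az":0},{"grip":0,"x":0,"y":0,"z":-0.105,"ax":0,"ay":0,"az":0},{"grip":0,"x":0.03,"y":-0.02,"z":-0.11,"ax":0,"ay":0,"az":-0.1},{"grip":0,"x":0.06,"y":-0.04,"z":-0.11,"ax":0,"ay":0,"az":-0.2},{"grip":0,"x":0.09,"y":-0.06,"z":-0.11,"ax":0,"ay":0,"az":-0.3},{"grip":0,"x":0.12,"y":-0.075,"z":-0.11,"ax":0,"ay":0,"az":-0.4},{"grip":0,"x":0.136,"y":-0.081,"z":-0.11,"ax":0,"ay":0,"az":-0.412},{"grip":0,"x":0.136,"y":-0.081,"z":-0.11,"ax":0,"ay":0,"az":-0.412},{"grip":0,"x":0.136,"y":-0.081,"z":-0.11,"ax":0,"ay":0,"az":-0.412}]' 50
python3 - <<'E'
from h import *
s=get_state(); d=get_image("wrist"); cv2.imwrite("pics/w7.png",d["color"][:,:,::-1])
E
```

```text
time: 8.85
tcp_pos: [0.6028, 0.0772, 0.2953]
orientation: [0.999, 0.035, -0.002, -0.0]
wrist_force: [-0.9, -0.8, -4.4]
opening: 0.631
grip_force: 49.9
```

View pics/w7.png

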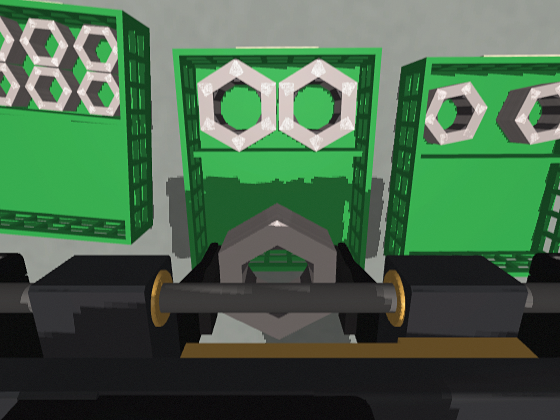

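M36 is held squarely at (277,270) above its basket; rib at row 153, outer rear rim corners at (174,50) and (381,48). I check the compartment centre from those.

```bash
cat > bk.py <<'E'
"""python3 bk.py ul vl ur vr ribu ribv : compartment centre from rear outer rim corners (z .045) and rib (z .030) in the last wrist view"""
import sys
from h import *
a=list(map(float,sys.argv[1:])); s=get_state(); d=get_image("wrist")
r=ray(d,[a[0:2],a[2:4]],.045,s)[:,:2]; e=r[0]-r[1]; w=np.linalg.norm(e); u=np.array([e[1],-e[0]])/w
c=r.mean(0)-.114*u; rib=ray(d,[a[4:6]],.030,s)[0,:2]
Rt=R.from_quat(s["orientation"]).as_matrix(); v=Rt.T@np.r_[c-s["tcp_pos"][:2],0]
print("width",w.round(4),"yaw",np.degrees(np.arctan2(u[1],u[0])).round(1),"centre",c.round(4),"rib-centre (want .042)",((rib-c)@u).round(4),"tool shift",v[:2].round(4), "tcp z",s["tcp_pos"][2].round(4))
E
python3 bk.py 174 50 381 48 278 154
```

```text
width 0.1346 yaw 4.5 centre [0.6045 0.0772] rib-centre (want .042) 0.0444 tool shift [0.0024 0.0003] tcp z 0.2955
```

```bash
python3 -m creep '[{"grip":0,"x":0.003,"y":0,"z":0.03,"ax":0,"ay":0,"az":0},{"grip":0,"x":0.003,"y":0,"z":0.06,"ax":0,"ay":0,"az":0},{"grip":0,"x":0.003,"y":0,"z":0.085,"ax":0,"ay":0,"az":0},{"grip":0,"x":0.003,"y":0,"z":0.095,"ax":0,"ay":0,"az":0},{"grip":0,"x":0.003,"y":0,"z":0.1,"ax":0,"ay":0,"az":0},{"grip":0,"x":0.003,"y":0,"z":0.102,"ax":0,"ay":0,"az":0},{"grip":0,"x":0.003,"y":0,"z":0.102,"ax":0,"ay":0,"az":0},{"grip":0,"x":0.003,"y":0,"z":0.102,"ax":0,"ay":0,"az":0},{"grip":0,"x":0.003,"y":0,"z":0.102,"ax":0,"ay":0,"az":0}]'
```

```text
time: 9.7
tcp_pos: [0.6067, 0.0778, 0.1969]
orientation: [0.999, 0.035, 0.001, 0.0]
wrist_force: [-0.5, -0.7, -5.3]
opening: 0.629
grip_force: 49.9
```

```bash
python3 -m creep '[{"grip":0,"x":0,"y":0,"z":0.002,"ax":0,"ay":0,"az":0},{"grip":0,"x":0,"y":0,"z":0.004,"ax":0,"ay":0,"az":0},{"grip":0,"x":0,"y":0,"z":0.004,"ax":0,"ay":0,"az":0},{"grip":0,"x":0,"y":0,"z":0.004,"ax":0,"ay":0,"az":0},{"grip":0.76,"x":0,"y":0,"z":0.004,"ax":0,"ay":0,"az":0},{"grip":0.76,"x":0,"y":0,"z":0.004,"ax":0,"ay":0,"az":0},{"grip":0.76,"x":0,"y":0,"z":0.004,"ax":0,"ay":0,"az":0},{"grip":0.76,"x":0,"y":0,"z":0.004,"ax":0,"ay":0,"az":0},{"grip":0.76,"x":0,"y":0,"z":-0.02,"ax":0,"ay":0,"az":0},{"grip":0.76,"x":0,"y":0,"z":-0.06,"ax":0,"ay":0,"az":0},{"grip":0.76,"x":0,"y":0,"z":-0.1,"ax":0,"ay":0,"az":0},{"grip":0.8,"x":-0.19,"y":-0.11,"z":-0.104,"ax":0,"ay":0,"az":0},{"grip":0.8,"x":-0.19,"y":-0.11,"z":-0.104,"ax":0,"ay":0,"az":0},{"grip":0.8,"x":-0.19,"y":-0.11,"z":-0.104,"ax":0,"ay":0,"az":0},{"grip":0.8,"x":-0.19,"y":-0.11,"z":-0.104,"ax":0,"ay":0,"az":0},{"grip":0.8,"x":-0.19,"y":-0.11,"z":-0.104,"ax":0,"ay":0,"az":0},{"grip":0.8,"x":-0.19,"y":-0.11,"z":-0.104,"ax":0,"ay":0,"az":0},{"grip":0.8,"x":-0.19,"y":-0.11,"z":-0.104,"ax":0,"ay":0,"az":0},{"grip":0.8,"x":-0.19,"y":-0.11,"z":-0.104,"ax":0,"ay":0,"az":0}]'
python3 nut.py .016 .030 .41 .175 w8
```

```text
time: 11.28
tcp_pos: [0.4089, 0.1741, 0.2997]
orientation: [0.999, 0.035, 0.001, 0.001]
wrist_force: [0.7, -0.9, 0.8]
opening: 0.802
grip_force: 0.0
t 11.2833 px [277. 208.] centre [0.4128 0.1716] flats [0.0337, 0.031, 0.0319] corner 0.0352 normal deg 14.5 tool yaw 4.1
shift x,y [0.0037 0.0028] tcp z 0.2997
az (tool) = 0.341 or 1.388 -0.706
```

View pics/w8.png

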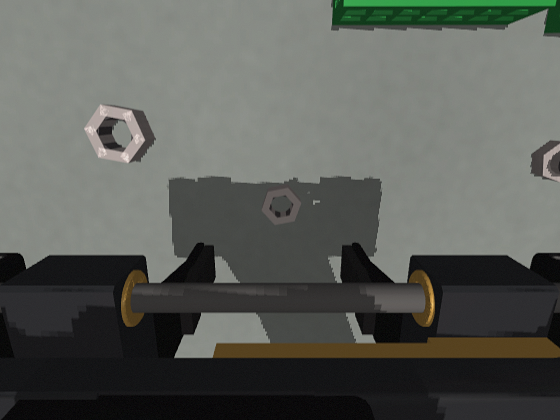

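M20 is at (281,206), clear in the jaws.

```bash
python3 -m creep '[{"grip":0.7,"x":0.0025,"y":0.0025,"z":0.02,"ax":0,"ay":0,"az":0.345},{"grip":0.7,"x":0.0025,"y":0.0025,"z":0.05,"ax":0,"ay":0,"az":0.345},{"grip":0.7,"x":0.0025,"y":0.0025,"z":0.07,"ax":0,"ay":0,"az":0.345},{"grip":0.7,"x":0.0025,"y":0.0025,"z":0.085,"ax":0,"ay":0,"az":0.345},{"grip":0.7,"x":0.0025,"y":0.0025,"z":0.095,"ax":0,"ay":0,"az":0.345},{"grip":0.7,"x":0.0025,"y":0.0025,"z":0.106,"ax":0,"ay":0,"az":0.345},{"grip":0.7,"x":0.0025,"y":0.0025,"z":0.114,"ax":0,"ay":0,"az":0.345},{"grip":0.7,"x":0.0025,"y":0.0025,"z":0.114,"ax":0,"ay":0,"az":0.345},{"grip":0.7,"x":0.0025,"y":0.0025,"z":0.114,"ax":0,"ay":0,"az":0.345},{"grip":0,"x":0.0025,"y":0.0025,"z":0.114,"ax":0,"ay":0,"az":0.345},{"grip":0,"x":0.0025,"y":0.0025,"z":0.114,"ax":0,"ay":0,"az":0.345},{"grip":0,"x":0.0025,"y":0.0025,"z":0.114,"ax":0,"ay":0,"az":0.345},{"grip":0,"x":0.0025,"y":0.0025,"z":0.114,"ax":0,"ay":0,"az":0.345},{"grip":0,"x":0.0025,"y":0.0025,"z":0.114,"ax":0,"ay":0,"az":0.345},{"grip":0,"x":0.0025,"y":0.0025,"z":0.114,"ax":0,"ay":0,"az":0.345},{"grip":0,"x":0.0025,"y":0.0025,"z":0.114,"ax":0,"ay":0,"az":0.345}]' 35
```

```text
time: 12.67
tcp_pos: [0.4115, 0.1718, 0.1854]
orientation: [0.991, -0.137, 0.0, 0.0]
wrist_force: [0.8, 0.4, 1.8]
opening: 0.343
grip_force: 35.0
```

```bash
python3 -m creep '[{"grip":0,"x":0,"y":0,"z":-0.035,"ax":0,"ay":0,"az":0},{"grip":0,"x":0,"y":0,"z":-0.07,"ax":0,"ay":0,"az":0},{"grip":0,"x":0,"y":0,"z":-0.105,"ax":0,"ay":0,"az":0},{"grip":0,"x":0.178,"y":-0.134,"z":-0.11,"ax":0,"ay":0,"az":-0.257},{"grip":0,"x":0.178,"y":-0.134,"z":-0.11,"ax":0,"ay":0,"az":-0.257},{"grip":0,"x":0.178,"y":-0.134,"z":-0.11,"ax":0,"ay":0,"az":-0.257},{"grip":0,"x":0.178,"y":-0.134,"z":-0.11,"ax":0,"ay":0,"az":-0.257},{"grip":0,"x":0.178,"y":-0.134,"z":-0.11,"ax":0,"ay":0,"az":-0.257},{"grip":0,"x":0.178,"y":-0.134,"z":-0.11,"ax":0,"ay":0,"az":-0.257},{"grip":0,"x":0.178,"y":-0.134,"z":-0.11,"ax":0,"ay":0,"az":-0.257},{"grip":0,"x":0.178,"y":-0.134,"z":-0.11,"ax":0,"ay":0,"az":-0.257}]'
python3 - <<'E'
from h import *
s=get_state(); d=get_image("wrist"); cv2.imwrite("pics/w9.png",d["color"][:,:,::-1])
E
```

```text
time: 13.58
tcp_pos: [0.619, 0.2527, 0.2941]
orientation: [1.0, -0.009, -0.001, -0.0]
wrist_force: [-0.5, -0.7, -0.7]
opening: 0.342
grip_force: 35.0
```

View pics/w9.png

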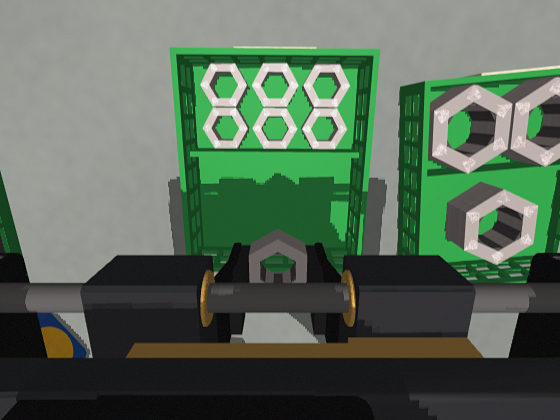

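M20 is held at (277,255) over its basket, aligned, and M36 sits flat in its compartment at (495,225).

```bash
python3 -m creep '[{"grip":0,"x":0,"y":0,"z":0.03,"ax":0,"ay":0,"az":0},{"grip":0,"x":0,"y":0,"z":0.06,"ax":0,"ay":0,"az":0},{"grip":0,"x":0,"y":0,"z":0.085,"ax":0,"ay":0,"az":0},{"grip":0,"x":0,"y":0,"z":0.097,"ax":0,"ay":0,"az":0},{"grip":0,"x":0,"y":0,"z":0.102,"ax":0,"ay":0,"az":0},{"grip":0,"x":0,"y":0,"z":0.1035,"ax":0,"ay":0,"az":0},{"grip":0,"x":0,"y":0,"z":0.1035,"ax":0,"ay":0,"az":0},{"grip":0,"x":0,"y":0,"z":0.1035,"ax":0,"ay":0,"az":0},{"grip":0,"x":0,"y":0,"z":0.1035,"ax":0,"ay":0,"az":0}]'
```

```text
time: 14.38
tcp_pos: [0.6197, 0.2527, 0.1935]
orientation: [1.0, -0.009, 0.001, -0.0]
wrist_force: [-0.1, -0.1, -0.2]
opening: 0.336
grip_force: 35.0
```

```bash
python3 -m creep '[{"grip":0,"x":0,"y":0,"z":0.003,"ax":0,"ay":0,"az":0},{"grip":0,"x":0,"y":0,"z":0.003,"ax":0,"ay":0,"az":0},{"grip":0,"x":0,"y":0,"z":0.003,"ax":0,"ay":0,"az":0},{"grip":0.55,"x":0,"y":0,"z":0.003,"ax":0,"ay":0,"az":0},{"grip":0.55,"x":0,"y":0,"z":0.003,"ax":0,"ay":0,"az":0},{"grip":0.55,"x":0,"y":0,"z":0.003,"ax":0,"ay":0,"az":0},{"grip":0.55,"x":0,"y":0,"z":0.003,"ax":0,"ay":0,"az":0},{"grip":0.55,"x":0,"y":0,"z":-0.03,"ax":0,"ay":0,"az":0},{"grip":0.55,"x":0,"y":0,"z":-0.07,"ax":0,"ay":0,"az":0},{"grip":0.55,"x":0,"y":0,"z":-0.107,"ax":0,"ay":0,"az":0},{"grip":0.85,"x":-0.16,"y":-0.053,"z":-0.107,"ax":0,"ay":0,"az":0},{"grip":0.85,"x":-0.16,"y":-0.053,"z":-0.107,"ax":0,"ay":0,"az":0},{"grip":0.85,"x":-0.16,"y":-0.053,"z":-0.107,"ax":0,"ay":0,"az":0},{"grip":0.85,"x":-0.16,"y":-0.053,"z":-0.107,"ax":0,"ay":0,"az":0},{"grip":0.85,"x":-0.16,"y":-0.053,"z":-0.107,"ax":0,"ay":0,"az":0},{"grip":0.85,"x":-0.16,"y":-0.053,"z":-0.107,"ax":0,"ay":0,"az":0},{"grip":0.85,"x":-0.16,"y":-0.053,"z":-0.107,"ax":0,"ay":0,"az":0},{"grip":0.85,"x":-0.16,"y":-0.053,"z":-0.107,"ax":0,"ay":0,"az":0}]'
python3 nut.py .022 .041 .46 .308 w10
```

```text
time: 15.88
tcp_pos: [0.4617, 0.3073, 0.2987]
orientation: [1.0, -0.01, 0.0, 0.0]
wrist_force: [0.2, 0.1, 0.2]
opening: 0.851
grip_force: 0.0
t 15.8833 px [277. 213.] centre [0.4638 0.3058] flats [0.0432, 0.042, 0.0455] corner 0.0487 normal deg 53.0 tool yaw -1.2
shift x,y [0.0021 0.0014] tcp z 0.2987
az (tool) = -0.422 or 0.625 -1.469
```

View pics/w10.png

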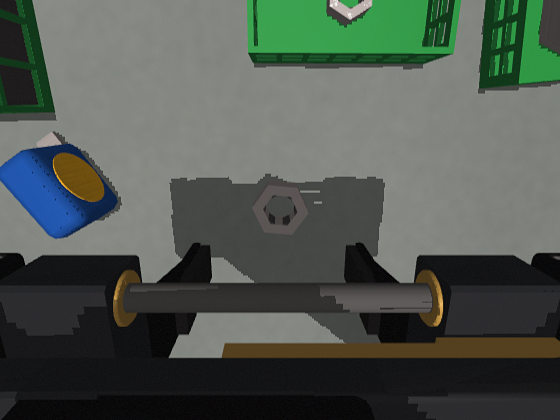

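M27 is at (280,210), in the jaws. The tape measure at (60,190) is well clear.

```bash
python3 -m creep '[{"grip":0.85,"x":0.0005,"y":0.001,"z":0.02,"ax":0,"ay":0,"az":-0.43},{"grip":0.85,"x":0.0005,"y":0.001,"z":0.04,"ax":0,"ay":0,"az":-0.43},{"grip":0.85,"x":0.0005,"y":0.001,"z":0.055,"ax":0,"ay":0,"az":-0.43},{"grip":0.85,"x":0.0005,"y":0.001,"z":0.07,"ax":0,"ay":0,"az":-0.43},{"grip":0.85,"x":0.0005,"y":0.001,"z":0.09,"ax":0,"ay":0,"az":-0.43},{"grip":0.85,"x":0.0005,"y":0.001,"z":0.104,"ax":0,"ay":0,"az":-0.43},{"grip":0.85,"x":0.0005,"y":0.001,"z":0.112,"ax":0,"ay":0,"az":-0.43},{"grip":0.85,"x":0.0005,"y":0.001,"z":0.112,"ax":0,"ay":0,"az":-0.43},{"grip":0,"x":0.0005,"y":0.001,"z":0.112,"ax":0,"ay":0,"az":-0.43},{"grip":0,"x":0.0005,"y":0.001,"z":0.112,"ax":0,"ay":0,"az":-0.43},{"grip":0,"x":0.0005,"y":0.001,"z":0.112,"ax":0,"ay":0,"az":-0.43},{"grip":0,"x":0.0005,"y":0.001,"z":0.112,"ax":0,"ay":0,"az":-0.43},{"grip":0,"x":0.0005,"y":0.001,"z":0.112,"ax":0,"ay":0,"az":-0.43},{"grip":0,"x":0.0005,"y":0.001,"z":0.112,"ax":0,"ay":0,"az":-0.43},{"grip":0,"x":0.0005,"y":0.001,"z":0.112,"ax":0,"ay":0,"az":-0.43},{"grip":0,"x":0.0005,"y":0.001,"z":0.112,"ax":0,"ay":0,"az":-0.43}]' 45
```

```text
time: 17.27
tcp_pos: [0.4611, 0.3069, 0.1872]
orientation: [0.979, 0.204, 0.0, 0.001]
wrist_force: [0.8, -1.6, 5.1]
opening: 0.47
grip_force: 45.0
```

```bash
python3 -m creep '[{"grip":0,"x":0,"y":0,"z":-0.035,"ax":0,"ay":0,"az":0},{"grip":0,"x":0,"y":0,"z":-0.07,"ax":0,"ay":0,"az":0},{"grip":0,"x":0,"y":0,"z":-0.105,"ax":0,"ay":0,"az":0},{"grip":0,"x":-0.02,"y":0.419,"z":-0.11,"ax":0,"ay":0,"az":0.34},{"grip":0,"x":-0.02,"y":0.419,"z":-0.11,"ax":0,"ay":0,"az":0.34},{"grip":0,"x":-0.02,"y":0.419,"z":-0.11,"ax":0,"ay":0,"az":0.34},{"grip":0,"x":-0.02,"y":0.419,"z":-0.11,"ax":0,"ay":0,"az":0.34},{"grip":0,"x":-0.02,"y":0.419,"z":-0.11,"ax":0,"ay":0,"az":0.34},{"grip":0,"x":-0.02,"y":0.419,"z":-0.11,"ax":0,"ay":0,"az":0.34},{"grip":0,"x":-0.02,"y":0.419,"z":-0.11,"ax":0,"ay":0,"az":0.34},{"grip":0,"x":-0.02,"y":0.419,"z":-0.11,"ax":0,"ay":0,"az":0.34},{"grip":0,"x":-0.02,"y":0.419,"z":-0.11,"ax":0,"ay":0,"az":0.34},{"grip":0,"x":-0.02,"y":0.419,"z":-0.11,"ax":0,"ay":0,"az":0.34},{"grip":0,"x":-0.02,"y":0.419,"z":-0.11,"ax":0,"ay":0,"az":0.34},{"grip":0,"x":-0.02,"y":0.419,"z":-0.11,"ax":0,"ay":0,"az":0.34},{"grip":0,"x":-0.02,"y":0.419,"z":-0.11,"ax":0,"ay":0,"az":0.34},{"grip":0,"x":-0.02,"y":0.419,"z":-0.11,"ax":0,"ay":0,"az":0.34}]'
python3 - <<'E'
from h import *
s=get_state(); d=get_image("wrist"); cv2.imwrite("pics/w11.png",d["color"][:,:,::-1])
E
```

```text
time: 18.68
tcp_pos: [0.6096, -0.0826, 0.2964]
orientation: [0.999, 0.037, -0.0, -0.001]
wrist_force: [-1.2, 0.2, -1.3]
opening: 0.47
grip_force: 45.0
```

View pics/w11.png

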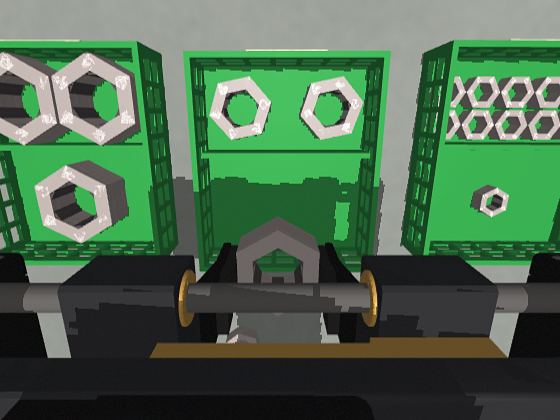

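M27 is held at (278,255) over its basket, with the basket centre at column 286. M36 (80,200) and M14 (490,201) lie flat in their compartments. Lower, release and retreat.

```bash
python3 -m creep '[{"grip":0,"x":0,"y":0.004,"z":0.03,"ax":0,"ay":0,"az":0},{"grip":0,"x":0,"y":0.004,"z":0.06,"ax":0,"ay":0,"az":0},{"grip":0,"x":0,"y":0.004,"z":0.085,"ax":0,"ay":0,"az":0},{"grip":0,"x":0,"y":0.004,"z":0.097,"ax":0,"ay":0,"az":0},{"grip":0,"x":0,"y":0.004,"z":0.102,"ax":0,"ay":0,"az":0},{"grip":0,"x":0,"y":0.004,"z":0.104,"ax":0,"ay":0,"az":0},{"grip":0,"x":0,"y":0.004,"z":0.104,"ax":0,"ay":0,"az":0},{"grip":0,"x":0,"y":0.004,"z":0.104,"ax":0,"ay":0,"az":0},{"grip":0,"x":0,"y":0.004,"z":0.104,"ax":0,"ay":0,"az":0}]'
```

```text
time: 19.48
tcp_pos: [0.6111, -0.0886, 0.1944]
orientation: [0.999, 0.036, 0.001, 0.0]
wrist_force: [0.0, 0.0, -0.7]
opening: 0.468
grip_force: 45.0
```

```bash
python3 -m creep '[{"grip":0,"x":0,"y":0,"z":0.0025,"ax":0,"ay":0,"az":0},{"grip":0,"x":0,"y":0,"z":0.0025,"ax":0,"ay":0,"az":0},{"grip":0,"x":0,"y":0,"z":0.0025,"ax":0,"ay":0,"az":0},{"grip":0.68,"x":0,"y":0,"z":0.0025,"ax":0,"ay":0,"az":0},{"grip":0.68,"x":0,"y":0,"z":0.0025,"ax":0,"ay":0,"az":0},{"grip":0.68,"x":0,"y":0,"z":0.0025,"ax":0,"ay":0,"az":0},{"grip":0.68,"x":0,"y":0,"z":0.0025,"ax":0,"ay":0,"az":0},{"grip":0.68,"x":0,"y":0,"z":-0.03,"ax":0,"ay":0,"az":0},{"grip":0.68,"x":0,"y":0,"z":-0.07,"ax":0,"ay":0,"az":0},{"grip":0.68,"x":0,"y":0,"z":-0.11,"ax":0,"ay":0,"az":0},{"grip":0.7,"x":-0.1,"y":0.35,"z":-0.14,"ax":0,"ay":0,"az":0},{"grip":0.7,"x":-0.1,"y":0.35,"z":-0.14,"ax":0,"ay":0,"az":0},{"grip":0.7,"x":-0.1,"y":0.35,"z":-0.14,"ax":0,"ay":0,"az":0},{"grip":0.7,"x":-0.1,"y":0.35,"z":-0.14,"ax":0,"ay":0,"az":0},{"grip":0.7,"x":-0.1,"y":0.35,"z":-0.14,"ax":0,"ay":0,"az":0},{"grip":0.7,"x":-0.1,"y":0.35,"z":-0.14,"ax":0,"ay":0,"az":0},{"grip":0.7,"x":-0.1,"y":0.35,"z":-0.14,"ax":0,"ay":0,"az":0},{"grip":0.7,"x":-0.1,"y":0.35,"z":-0.14,"ax":0,"ay":0,"az":0},{"grip":0.7,"x":-0.1,"y":0.35,"z":-0.14,"ax":0,"ay":0,"az":0},{"grip":0.7,"x":-0.1,"y":0.35,"z":-0.14,"ax":0,"ay":0,"az":0}]'
python3 - <<'E'
from h import *
a=get_image("top")["color"][100:280,120:430]; b=get_image("side")["color"][60:330,60:440]
v=np.vstack([cv2.resize(a,(500,290)),cv2.resize(b,(500,310))]); cv2.imwrite("pics/f.png",v[:,:,::-1])
E
```

```text
time: 21.15
tcp_pos: [0.531, -0.4548, 0.332]
orientation: [1.0, 0.03, -0.001, 0.003]
wrist_force: [-1.7, -0.2, -0.2]
opening: 0.702
grip_force: 0.0
```

View pics/f.png

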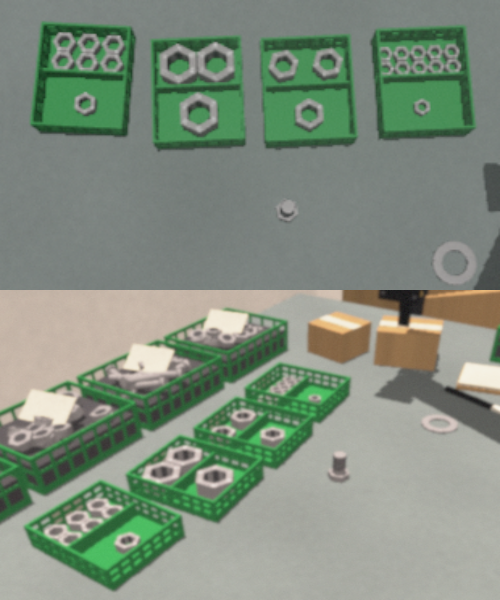

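The composite shows all four nuts lying flat in the right front compartments: top view (85,104), (198,114), (310,114) and (422,107). The bolt is still standing at (288,210), the washer is unmoved, and the arm is clear.

```bash
python3 -c "from station import job_done; print(job_done())"
```

```text
the job is handed in; nothing more can be done
None
```

All four nuts are lying flat in the front compartments of their matching baskets, the washer and standing bolt were left untouched, and the job was handed in at about 21 s of the 102 s allowed.

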